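Lean the tyre-shop tablet against the weight tray

TASK

Take the orange tablet out of the rack and lean it against the front of the blue wheel-weight tray: foot on the middle of the black rubber mat, square to the tray, screen facing out, leaning back at roughly 20 degrees. Set it down rather than dropping it, let go, and leave the clipboard and the carton standing in the rack.

Things in the scene. Friction and masses are not known exactly. Their poses are not given: they have to be found in the camera images.
- tablet_mid (a point): Tablet in an orange case, 14 mm thick (x), 130 wide (y), 200 tall (z, up), 0.45 kg. Point: its centre. +x looks out of the screen. Stands upright in any one of three parallel slots, 80 mm apart, of a black rack; slots are 18 mm wide, floor 10 mm and walls 55 mm above the bench, so lift it straight up 50 mm to free it. Pinch it across its thickness at the top edge.
- wall_top (a point): Fixed blue steel weight tray, 130 mm deep, 300 wide, 110 high; its upright front is the wall to lean on. Point: middle of the front's top edge, on which the tablet's back will rest. x: level, out of the front, away from the robot; y: along the edge; z: up. From the front's foot a fixed black rubber mat runs 80 mm out, 180 mm wide (90 each side of the point), 3 mm thick.
- clipboard_mid (a point): Dark wooden clipboard with paper and a steel clip, 12 x 150 x 110 mm tall, upright in another slot of the rack, its top 120 mm above the bench; the point is its centre, axes as the tablet's. To be left alone.
- carton_mid (a point): Flat brown cardboard carton with a red band, 14 x 130 x 100 mm tall, upright in the remaining slot, its top 110 mm above the bench; the point is its centre, axes as the tablet's. To be left alone.
Not all that is in view belongs to the job. Of the things like the part that bears tablet_mid, leave any that is green or turquoise; of the rest the larger one is meant.

How it is judged:
By the outcome, as a careful person would: the job done as asked, in the order asked, and still so for the second after the job is handed in, with the robot touching nothing.
It also fails if it takes over 38 s, if anything falls off the work surface, if the arm or the gripper's body presses on something with over 40 N, if the wrist force passes 120 N, or if a joint passes its speed limit or range.

ROBOT

A 6-joint arm with a two-finger parallel gripper is mounted at the origin on the work surface. World frame = base frame: x ahead of the robot, y to its left, z up, the work surface at z = 0. Lengths are in m, angles in degrees, forces in N, time in s.
With the tool pointing down it reaches from about 0.4 to 0.825 m from the base axis. Payload 7 kg.
Tool frame: the origin (TCP) lies midway between the tips of the shut fingers; the grasp point (between the pads) lies 19 mm behind it; z points along the fingers, x is the direction in which the jaws open and shut, and the axes are right-handed (so a half turn about z gives the same grasp; the last joint's range is limited). The gripper opens to 85 mm and grips with 20 to 120 N. Pads are 22 mm wide; open, the fingers measure 114 mm over their backs; the gripper's body (76 mm by 85 mm) begins 54 mm behind the grasp point. The pads swing forward as they close: fully open they stand 13 mm farther back than shut.
Start: joints at [88.127, 20.546, 0.682, 0, -70.136, -16.507], TCP at [0.213, 0.641, 0.231] pointing down, gripper open.
Joint ranges: [-176.03, 176.03], [-82.01, 121.73], [-58.28, 71.71], [-173.87, 95.51], [-174.79, -0.11], [-173.66, 173.66]. Speed limits (degrees/s): [136.94, 136.94, 172.46, 180, 180, 180].

INTERFACE

Orientations are given as a 3x3 rotation matrix whose columns are the frame's x, y, z axes.
In Python, from rig import bot gives the robot as it stands.
- The arm moves only by the shell command python3 -m inch 'ROWS' [FORCE]. ROWS is JSON, a list of rows, each a list of 3 entries, a list of its own where there are three numbers: the turn, a rotation vector about the world's x, y, z in rad, then the shift along the world's x, y, z in cm, then the gripper's target within -1 to 1 (fully open at 1, half-way at 0, shut at -1). A call has 1 to 12 rows; each row shifts and turns the pose as measured when the row begins; what a row does not reach is not made up. A row lasts 1/10 s, in which the tool goes at most 50 mm and 8.59 degrees, less where a joint would pass 70% of its speed; a pose out of reach is approached as far as the arm can. A call with a gripper value outside its range is refused whole. The fingers move at their own pace and stop on an object; FORCE is the grip in N (left out, the last holds). Time passes only in rows, so rows that do not move let the fingers close. It gives the time, the measured TCP pose, the force and the opening at its end, in the units of the state.
- bot.read_state(): the state, without advancing time (a new reading comes with each control period).
- bot.snapshot(name): name is "side" or "top"; returns (picture, depth): 400x640x3 uint8, red, green, blue; 400x640 float32, m along the optical axis (not along the pixel's ray), 0 where there is no reading.
- bot.camera_info(name): a dict with "fx", "fy", "cx", "cy" (pixels), "rvec" (rotation vector, rad) and "tvec" (3), from world to camera coordinates, as OpenCV has them. Camera axes: x right, y down, z forward; pixel columns grow to the right and rows downward; lengths in m; the calibration is good to about 2 mm. A picture is of the moment at which its call begins. camera_info takes no time and is no camera call.
- bot.hand_in(): hands the job in, once; it reports no verdict.
The state is a dict: "clock": time; "joint_positions": joint angles; "qvel": joint speeds; "effort": joint torques, N m; "tcp_pos": TCP position; "eef_rot": TCP orientation; "ft_force": force on the tool from outside, world axes, zero at the start; "torque": the same for the moment, N m; "opening": finger opening in m.
Only numpy, scipy, OpenCV 4.12 (cv2) and the standard library are available. Lean on these libraries where they do the work, as an engineer would, in place of code of your own. Each camera call takes 0.05 s, during which the arm holds its last target.

## Working session

There is one attempt and no reset: what is moved stays moved. The work goes in short steps, Python scripts to look and compute and a shell command to move; the robot and the scene stay as the last step left them, time stands still between calls to the robot, and variables do not carry over. Pictures are saved under pics/ and viewed, and the job is handed in when it is done.

```bash
mkdir -p pics; ls; cat > h.py <<'E'
import numpy as np, cv2
from rig import bot
def snap(n,tag):
    im,d=bot.snapshot(n); cv2.imwrite(f'pics/{tag}.png',im[:,:,::-1]); np.savez(f'pics/{tag}.npz',im=im,d=d); return im,d
def cam(n):
    c=bot.camera_info(n); R,_=cv2.Rodrigues(np.array(c['rvec'],float)); return c,R,np.array(c['tvec'],float).reshape(3)
def cloud(n,d):
    c,R,t=cam(n); v,u=np.mgrid[0:400,0:640]
    P=np.stack([(u-c['cx'])/c['fx']*d,(v-c['cy'])/c['fy']*d,d],-1)
    return (P-t)@R
E
python3 - <<'E'
from h import *
for n in('side','top'):
    im,d=snap(n,n+'0'); c,R,t=cam(n); print(n,c['fx'],-R.T@t,R[2],(d>0).mean())
print(bot.read_state())
E
```

```text
pics
side 383.05393216895374 [ 0.0282741  -0.43016448  0.70472914] [ 0.47288683  0.53685347 -0.69868906] 0.99569921875
top 385.07860764658693 [0.28768252 0.05858323 0.89792396] [ 0.19036461  0.00529205 -0.9816992 ] 0.99591796875
{'clock': 0.1, 'joint_positions': array([ 8.81255945e+01,  2.05852018e+01,  6.39318336e-01, -1.92150216e-02,
       -7.01337005e+01, -1.65050766e+01]), 'qvel': array([ 0.08317838, -0.10541938,  0.19412491,  0.01159982, -0.0257641 ,
       -0.05476183]), 'effort': array([-1.73038923e-03, -5.84763765e+01,  2.94107956e+01,  6.95463181e+00,
       -3.13106102e-03,  2.96122082e-06]), 'tcp_pos': array([0.2127348 , 0.64015735, 0.23047898]), 'eef_rot': array([[-3.15417321e-01, -9.48952993e-01, -3.60670288e-04],
       [-9.48951997e-01,  3.15417514e-01, -1.37792415e-03],
       [ 1.42134697e-03, -9.23623545e-05, -9.99998986e-01]]), 'ft_force': array([ 0.36160679, -0.42819632,  0.79396088]), 'torque': array([-0.02012644, -0.02279389,  0.00422708]), 'opening': 0.08546690838201815}
```

View pics/side0.png

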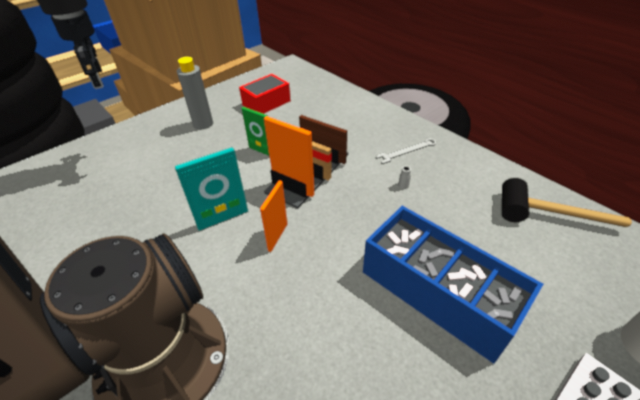

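View pics/top0.png

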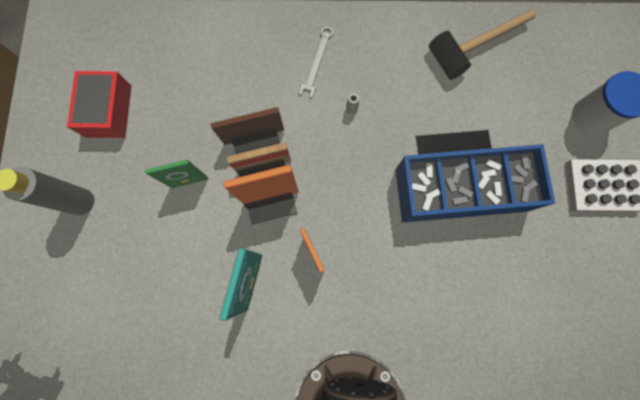

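```bash
python3 - <<'E'
from h import *
S=np.load('pics/side0.npz');T=np.load('pics/top0.npz')
a=cv2.resize(S['im'][80:260,160:360],(800,560)[:2] and (660,594),interpolation=2);cv2.imwrite('pics/c1.png',a[:,:,::-1])
a=cv2.resize(T['im'][90:330,130:340],(520,594),interpolation=2);cv2.imwrite('pics/c2.png',a[:,:,::-1])
for n,Z in(('side',S),('top',T)):
    P=cloud(n,Z['d']);h=cv2.cvtColor(Z['im'],cv2.COLOR_RGB2HSV)
    m=((h[...,0]>6)&(h[...,0]<16)&(h[...,1]>190)&(h[...,2]>90)).astype(np.uint8)
    k,l,st,ce=cv2.connectedComponentsWithStats(m)
    for i in range(1,k):
        if st[i,4]<60: continue
        q=P[l==i]; print(n,st[i],q.min(0).round(3),q.max(0).round(3),np.median(q,0).round(3))
    for u,v in ((453,140),(420,140),(488,135),(412,152),(545,150),(405,160),(260,122),(258,155)):
        if n=='top': print(u,v,P[v,u].round(3),Z['im'][v,u])
E
```

```text
side [ 264  119   51   77 2352] [ 0.028 -0.43   0.006] [0.602 0.299 0.705] [0.46  0.172 0.133]
side [ 261  180   25   71 1028] [ 0.028 -0.43   0.006] [0.44  0.229 0.705] [0.327 0.074 0.084]
453 140 [ 0.612 -0.252  0.004] [50 48 48]
420 140 [ 0.612 -0.172  0.003] [54 53 51]
488 135 [ 0.626 -0.339  0.003] [66 65 62]
412 152 [ 0.583 -0.153 -0.003] [157 158 147]
545 150 [ 0.59  -0.476 -0.001] [138 142 144]
405 160 [ 0.528 -0.111  0.111] [ 63  90 133]
260 122 [0.619 0.204 0.089] [60 50 43]
258 155 [0.536 0.202 0.111] [147 119  85]
```

View pics/c1.png

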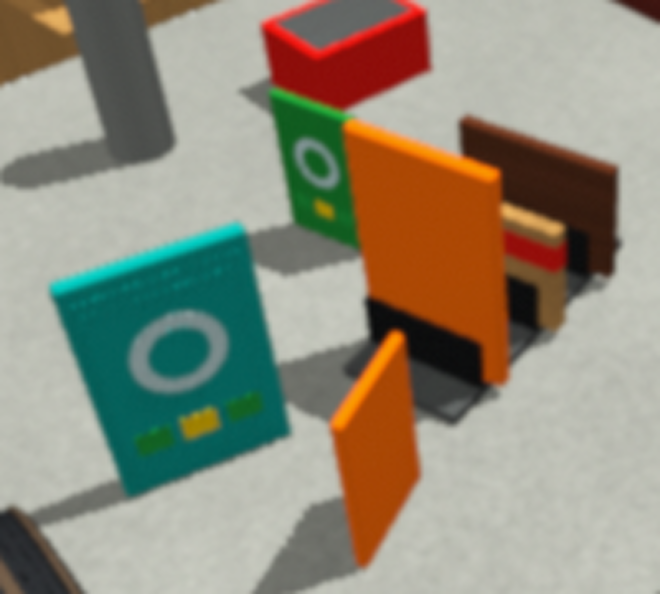

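View pics/c2.png

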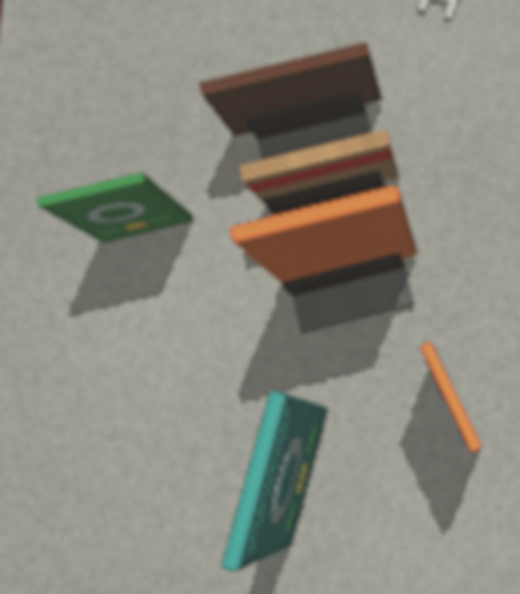

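```bash
cat >> h.py <<'E'
def ray(n,uv,z):
    c,R,t=cam(n); uv=np.atleast_2d(uv).astype(float)
    d=np.c_[(uv[:,0]-c['cx'])/c['fx'],(uv[:,1]-c['cy'])/c['fy'],np.ones(len(uv))]@R
    C=-R.T@t; return C+d*((z-C[2])/d[:,2])[:,None]
def topface(n,Z,zlo,zhi,box,z):
    P=cloud(n,Z['d']); m=np.zeros((400,640),bool); x,y,w,h=box; m[y:y+h,x:x+w]=1
    m&=(P[...,2]>zlo)&(P[...,2]<zhi)
    v,u=np.nonzero(m); q=ray(n,np.c_[u,v],z)[:,:2]
    r=cv2.minAreaRect(q.astype(np.float32)*1000); return m.sum(),r,q
E
python3 - <<'E'
from h import *
S=np.load('pics/side0.npz');T=np.load('pics/top0.npz')
np.set_printoptions(suppress=True,precision=4)
for nm,n,Z,lo,hi,box,z in (('tab','top',T,.200,.225,(215,155,90,50),.21),('tab','side',S,.200,.225,(255,110,70,60),.21),('tray','top',T,.104,.118,(380,130,190,100),.11),('tray','side',S,.104,.118,(350,190,210,180),.11),('carton','top',T,.1,.12,(215,140,80,30),.11),('clip','top',T,.11,.13,(205,100,90,50),.12)):
    c,r,q=topface(n,Z,lo,hi,box,z); print(nm,n,c,r,q.mean(0)); print(cv2.boxPoints(r)/1000)
h=T['im'].astype(int).sum(2)
m=np.zeros((400,640),bool);m[128:152,410:500]=1;m&=h<260
v,u=np.nonzero(m);q=ray('top',np.c_[u,v],.003)[:,:2];r=cv2.minAreaRect(q.astype(np.float32)*1000);print('mat',r,cv2.boxPoints(r)/1000)
E
```

```text
tab top 560 ((463.0962829589844, 183.60101318359375), (15.3020601272583, 128.78221130371094), 15.133846282958984) [0.4632 0.184 ]
[[0.4389 0.2438]
 [0.4725 0.1194]
 [0.4873 0.1234]
 [0.4537 0.2478]]
tab side 303 ((457.67730712890625, 177.01419067382812), (22.57986068725586, 131.98223876953125), 15.35745906829834) [0.4588 0.1746]
[[0.4293 0.2377]
 [0.4643 0.1104]
 [0.486  0.1164]
 [0.4511 0.2436]]
tray top 1725 ((487.8909606933594, -263.6371154785156), (130.96697998046875, 301.4456787109375), 5.544247150421143) [ 0.4881 -0.2676]
[[ 0.4082 -0.1199]
 [ 0.4373 -0.42  ]
 [ 0.5676 -0.4073]
 [ 0.5385 -0.1073]]
tray side 2224 ((485.2132568359375, -264.88153076171875), (134.75987243652344, 299.6557312011719), 5.7068071365356445) [ 0.4826 -0.2836]
[[ 0.4033 -0.1225]
 [ 0.4331 -0.4207]
 [ 0.5672 -0.4073]
 [ 0.5374 -0.1091]]
carton top 475 ((540.5005493164062, 204.42471313476562), (18.41403579711914, 129.91067504882812), 15.294639587402344) [0.541  0.2051]
[[0.5145 0.2647]
 [0.5488 0.1393]
 [0.5665 0.1442]
 [0.5322 0.2695]]
clip top 578 ((579.6188354492188, 224.2061309814453), (96.36040496826172, 149.65858459472656), 12.72014331817627) [0.6074 0.2239]
[[0.5161 0.2866]
 [0.5491 0.1406]
 [0.6431 0.1618]
 [0.6101 0.3078]]
mat ((611.3182983398438, -262.5231628417969), (53.71781921386719, 199.55111694335938), 0.533290684223175) [[ 0.5835 -0.163 ]
 [ 0.5854 -0.3625]
 [ 0.6391 -0.362 ]
 [ 0.6372 -0.1625]]
```

The orange things are the big one in the rack (top 262,185; side 290,155) and the small free-standing one (top 312,250; side 273,215). The teal (240,285) and green (177,172) ones are excluded by colour. I want the big orange one in the rack. The crop shows its near face as plain orange, so its screen faces +x, away from the robot. The tablet yaw is 15.2° and the tray yaw is 5.6°.

```bash
python3 -m inch '[[[0,0,-0.082],[2.1,-3.8,0.6],1],[[0,0,-0.082],[2.1,-3.8,0.6],1],[[0,0,-0.082],[2.1,-3.8,0.6],1],[[0,0,-0.082],[2.1,-3.8,0.6],1],[[0,0,-0.082],[2.1,-3.8,0.6],1],[[0,0,-0.082],[2.1,-3.8,0.6],1],[[0,0,-0.082],[2.1,-3.8,0.6],1],[[0,0,-0.082],[2.1,-3.8,0.6],1],[[0,0,-0.082],[2.1,-3.8,0.6],1],[[0,0,-0.082],[2.1,-3.8,0.6],1],[[0,0,-0.082],[2.1,-3.8,0.6],1],[[0,0,-0.082],[2.1,-3.8,0.6],1]]' 40
cat > err.py <<'E'
# usage: err.py x y z yaw tilt : remaining rotvec(rad), shift(cm)
import sys; from h import *
from scipy.spatial.transform import Rotation as Ro
x,y,z,yaw,tilt=map(float,sys.argv[1:])
np.set_printoptions(suppress=True,precision=4)
s=bot.read_state(); Rc=np.array(s['eef_rot'])
B=np.array([[-1,0,0],[0,1,0],[0,0,-1]])
Rt=Ro.from_euler('ZY',[yaw,tilt],degrees=True).as_matrix()@B
print('t',s['clock'],'tcp',s['tcp_pos'],'rot',(Ro.from_matrix(Rt@Rc.T)).as_rotvec(),'cm',(np.array([x,y,z])-s['tcp_pos'])*100,'F',s['ft_force'],s['opening'],'j',s['joint_positions'])
E
python3 err.py .4625 .1825 .30 15.2 0
```

```text
clock: 1.3
tcp_pos: [0.4661, 0.167, 0.298]
eef_rot: [[-0.972, -0.233, -0.01], [-0.233, 0.972, -0.005], [0.011, -0.002, -1.0]]
ft_force: [1.5, 0.3, -0.4]
opening: 0.0853
t 1.3 tcp [0.4661 0.167  0.298 ] rot [ 0.0052 -0.0104  0.03  ] cm [-0.3569  1.5522  0.2005] F [ 1.4992  0.2628 -0.3829] 0.0852545733650955 j [ 42.3491   1.502  -14.5628  -0.1973 -74.5721 -28.8168]
```

```bash
python3 -m inch '[[[0.005,-0.01,0.03],[-0.36,1.55,0],1],[[0,0,0],[0,0,0],1]]'
python3 err.py .4625 .1825 .168 15.2 0
python3 - <<'E'
from h import *
snap('top','top1');im,d=snap('side','side1')
a=cv2.resize(im[30:210,180:380],(660,594),interpolation=2);cv2.imwrite('pics/c3.png',a[:,:,::-1])
E
```

```text
clock: 1.5
tcp_pos: [0.465, 0.1763, 0.2984]
eef_rot: [[-0.968, -0.25, 0.0], [-0.25, 0.968, -0.0], [-0.0, -0.0, -1.0]]
ft_force: [-0.1, 0.7, -0.4]
opening: 0.0854
t 1.5 tcp [0.465  0.1763 0.2984] rot [0.0003 0.0004 0.0128] cm [ -0.2543   0.6199 -13.0427] F [-0.0891  0.7176 -0.4317] 0.08536815049851033 j [ 43.4683   1.27   -14.8368   0.0282 -73.8882 -29.0089]
```

View pics/c3.png

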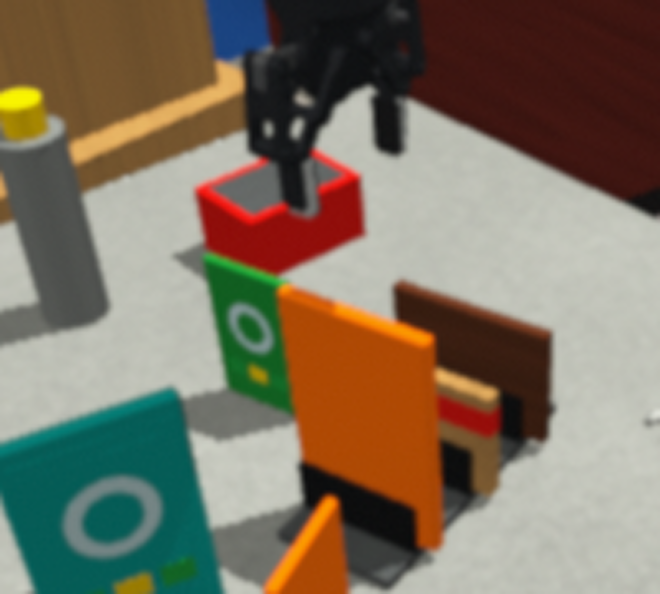

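The crop shows the jaws straddling the big orange tablet (crop 360,400) from above. Its plain back is toward the camera, with the carton and clipboard behind it. I'm lining up and going down.

```bash
python3 -m inch '[[[0,0,0.013],[-0.25,0.6,-1],1],[[0,0,0],[0,0,0],1],[[0,0,0],[0,0,-3],1],[[0,0,0],[0,0,-3],1],[[0,0,0],[0,0,-2.5],1],[[0,0,0],[0,0,-1.5],1],[[0,0,0],[0,0,0],1]]'
python3 err.py .4625 .1825 .168 15.2 0
```

```text
clock: 2.3
tcp_pos: [0.4585, 0.1883, 0.1828]
eef_rot: [[-0.961, -0.277, -0.001], [-0.277, 0.961, -0.002], [0.002, -0.002, -1.0]]
ft_force: [-0.7, -0.9, 0.1]
opening: 0.0855
t 2.3 tcp [0.4585 0.1883 0.1828] rot [ 0.002  -0.0014 -0.0157] cm [ 0.4045 -0.5831 -1.4798] F [-0.7383 -0.8773  0.1133] 0.08547189068011236 j [ 45.1206   5.9052 -25.4452   0.0302 -58.7905 -29.0354]
```

```bash
python3 -m inch '[[[0,0,-0.012],[0.35,-0.5,-0.8],1],[[0,0,0],[0,0,0],1],[[0,0,0],[0,0,0],1]]'
python3 err.py .4625 .1825 .168 15.2 0
```

```text
clock: 2.6
tcp_pos: [0.4625, 0.1846, 0.1755]
eef_rot: [[-0.963, -0.268, -0.0], [-0.268, 0.963, -0.002], [0.001, -0.002, -1.0]]
ft_force: [-0.5, 0.5, -0.9]
opening: 0.0856
t 2.6 tcp [0.4625 0.1846 0.1755] rot [ 0.0019 -0.0003 -0.0058] cm [-0.0044 -0.2055 -0.7525] F [-0.5243  0.5045 -0.935 ] 0.08563990050384193 j [ 44.457    6.5002 -25.8289   0.0767 -57.7583 -28.9629]
```

Now I'll close, watching for side force.

```bash
python3 -m inch '[[[0,0,-0.005],[0,-0.2,-0.75],1],[[0,0,0],[0,0,0],-0.4],[[0,0,0],[0,0,0],-0.6],[[0,0,0],[0,0,0],-0.8],[[0,0,0],[0,0,0],-1],[[0,0,0],[0,0,0],-1],[[0,0,0],[0,0,0],-1],[[0,0,0],[0,0,0],-1],[[0,0,0],[0,0,0],-1]]' 50
python3 err.py .4625 .1825 .168 15.2 0
```

```text
clock: 3.5
tcp_pos: [0.4636, 0.183, 0.1695]
eef_rot: [[-0.965, -0.262, 0.003], [-0.262, 0.965, 0.001], [-0.003, -0.0, -1.0]]
ft_force: [0.5, -0.6, -0.4]
opening: 0.0138
t 3.5 tcp [0.4636 0.183  0.1695] rot [-0.0007  0.0028 -0.0001] cm [-0.1145 -0.0479 -0.1474] F [ 0.4843 -0.6102 -0.4492] 0.013818702193713263 j [ 44.2374   6.751  -26.4332   0.1025 -56.673  -29.0853]
```

```bash
python3 -m inch '[[[0,0,0],[0,0,0.8],-1],[[0,0,0],[0,0,1.5],-1],[[0,0,0],[0,0,2],-1],[[0,0,0],[0,0,2],-1],[[0,0,0],[0,0,2],-1],[[0,0,0],[0,0,2],-1],[[0,0,0],[0,0,2],-1],[[0,0,0],[0,0,2],-1],[[0,0,0],[0,0,1],-1],[[0,0,0],[0,0,0],-1]]' 60
python3 err.py .4625 .1825 .32 15.2 0
python3 - <<'E'
from h import *
snap('top','top2');snap('side','side2')
E
```

```text
clock: 4.5
tcp_pos: [0.4596, 0.1811, 0.3271]
eef_rot: [[-0.965, -0.261, -0.005], [-0.261, 0.965, -0.002], [0.006, -0.001, -1.0]]
ft_force: [-0.1, 0.3, -4.8]
opening: 0.0134
t 4.5 tcp [0.4596 0.1811 0.3271] rot [ 0.0022 -0.0052  0.0009] cm [ 0.2871  0.1414 -0.712 ] F [-0.0535  0.3398 -4.836 ] 0.013425143958947809 j [ 44.2516   0.4635 -11.9388  -0.1216 -77.9005 -29.0769]
```

View pics/side2.png

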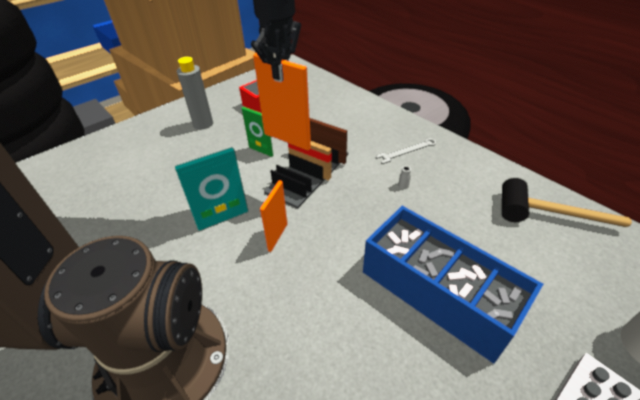

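The side view shows the tablet clear of the rack at (285,105), with the carton and clipboard still standing. I'm carrying it over with the yaw and lean blended in.

```bash
python3 -m inch '[[[0,0,0],[0.5,-1.5,0],-1],[[0,-0.02,-0.01],[1,-3,0],-1],[[0.003,-0.03,-0.015],[1,-4,0],-1],[[0.003,-0.03,-0.015],[1,-4,0],-1],[[0.003,-0.03,-0.015],[1,-4,0],-1],[[0.003,-0.03,-0.015],[1,-4,0],-1],[[0.003,-0.03,-0.015],[1,-4,0],-1],[[0.003,-0.03,-0.015],[1,-4,0],-1],[[0.003,-0.03,-0.015],[1,-4,0],-1],[[0.003,-0.03,-0.015],[1,-3.5,0],-1],[[0.003,-0.03,-0.015],[1,-2,0],-1],[[0,0,0],[0,0,0],-1]]'
python3 err.py .5735 -.2555 .205 5.6 -20
```

```text
clock: 5.8
tcp_pos: [0.556, -0.2141, 0.3041]
eef_rot: [[-0.96, -0.11, 0.258], [-0.114, 0.993, -0.002], [-0.257, -0.031, -0.966]]
ft_force: [0.3, 1.4, -3.6]
opening: 0.0134
t 5.8 tcp [ 0.556  -0.2141  0.3041] rot [ 0.04   -0.0858 -0.0109] cm [ 1.7525 -4.1437 -9.9068] F [ 0.3469  1.3872 -3.6284] 0.013424228273048778 j [ -2.678    2.4322 -14.2257  -0.7089 -58.3816   9.5051]
```

```bash
python3 -m inch '[[[0.01,-0.025,-0.003],[1,-2,0],-1],[[0.01,-0.025,-0.003],[0.75,-1.5,0],-1],[[0.01,-0.02,-0.003],[0,-0.4,-1],-1],[[0.01,-0.015,0],[0,0,-2],-1],[[0,0,0],[0,0,-2],-1],[[0,0,0],[0,0,-1.5],-1],[[0,0,0],[0,0,-1],-1],[[0,0,0],[0,0,0],-1],[[0,0,0],[0,0,0],-1]]'
python3 err.py .5735 -.2555 .205 5.6 -20
```

```text
clock: 6.7
tcp_pos: [0.5655, -0.2507, 0.2124]
eef_rot: [[-0.943, -0.099, 0.317], [-0.091, 0.995, 0.041], [-0.32, 0.01, -0.947]]
ft_force: [1.0, -0.1, -3.6]
opening: 0.0133
t 6.7 tcp [ 0.5655 -0.2507  0.2124] rot [-0.0079 -0.0244 -0.0019] cm [ 0.7954 -0.4759 -0.7373] F [ 0.996  -0.0721 -3.5919] 0.013291005297606157 j [ -9.3317   7.6876 -18.8097  -7.4001 -45.8233  19.2749]
```

Correct the pose, then look and measure the tablet in the hand.

```bash
python3 -m inch '[[[-0.008,-0.024,-0.002],[0.8,-0.48,-0.4],-1],[[0,0,0],[0,0,0],-1],[[0,0,0],[0,0,0],-1]]'
python3 err.py .5735 -.2555 .205 5.6 -20
python3 - <<'E'
from h import *
np.set_printoptions(suppress=True,precision=4)
for n in('top','side'):
    im,d=snap(n,n+'3'); P=cloud(n,d); h=cv2.cvtColor(im,cv2.COLOR_RGB2HSV)
    m=((h[...,0]>4)&(h[...,0]<18)&(h[...,1]>150)&(h[...,2]>60)).astype(np.uint8)
    k,l,st,ce=cv2.connectedComponentsWithStats(m)
    for i in range(1,k):
        if st[i,4]<60: continue
        q=P[(l==i)&(d>0)]; print(n,st[i],np.median(q,0))
a=np.vstack([np.load('pics/top3.npz')['im'][70:230,370:590],np.load('pics/side3.npz')['im'][120:360,350:570]])
cv2.imwrite('pics/c4.png',cv2.resize(a,None,fx=1.5,fy=1.5)[:,:,::-1])
E
```

```text
clock: 7.0
tcp_pos: [0.5745, -0.2552, 0.2104]
eef_rot: [[-0.935, -0.099, 0.342], [-0.093, 0.995, 0.033], [-0.343, -0.001, -0.939]]
ft_force: [0.5, 0.3, -3.9]
opening: 0.0133
t 7.0 tcp [ 0.5745 -0.2552  0.2104] rot [ 0.001   0.0013 -0.0012] cm [-0.1008 -0.0281 -0.5407] F [ 0.5349  0.2789 -3.8613] 0.01329300026697124 j [ -9.4811   7.9977 -19.1556  -7.3836 -43.6468  19.6483]
side [  106     0   140   114 10071] [0.5741 1.1495 0.038 ]
side [204  56  56  30 462] [ 0.8427  1.0928 -0.1069]
side [300 116  46  30 639] [0.6106 0.232  0.0943]
side [288 136  44  19 248] [0.5431 0.2052 0.0985]
side [289 147  42  31 250] [0.5399 0.1836 0.0603]
side [ 450  170   75   80 3006] [ 0.5843 -0.2669  0.1633]
side [ 261  179   26   72 1106] [0.3272 0.0745 0.0827]
```

View pics/top3.png

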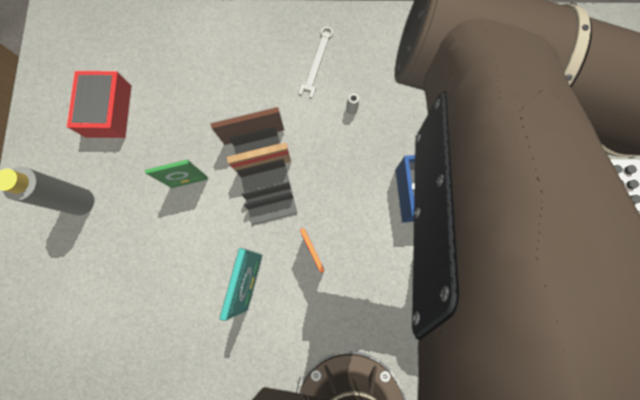

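View pics/side3.png

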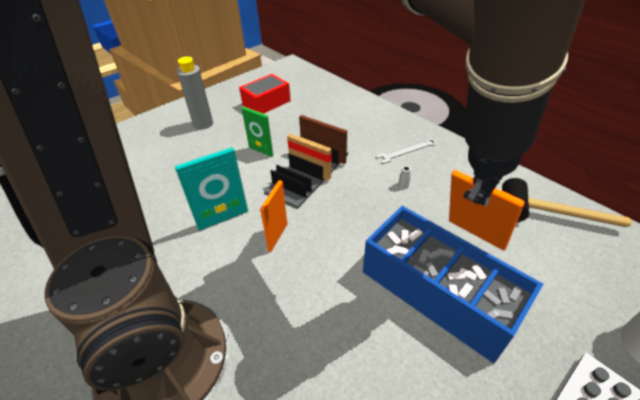

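The top view is blocked by the arm. The side view shows the tablet's back at (487,208), leaning, just out from the tray front. I'll check it in the hand with a plane fit and its top corners.

```bash
cat > tab.py <<'E'
import sys
from h import *
np.set_printoptions(suppress=True,precision=4)
def meas(n,Z,box):
    im,d=Z['im'],Z['d'];P=cloud(n,d);h=cv2.cvtColor(im,cv2.COLOR_RGB2HSV);x,y,w,hh=box
    m=np.zeros((400,640),np.uint8);m[y:y+hh,x:x+w]=1
    m&=((h[...,0]>4)&(h[...,0]<18)&(h[...,1]>150)&(h[...,2]>60)&(d>0)).astype(np.uint8)
    e=cv2.erode(m,np.ones((7,7)))>0; q=P[e]; c=np.median(q,0)
    q=q[np.linalg.norm(q-c,axis=1)<.15]; c=q.mean(0); N=np.linalg.svd(q-c)[2][2]; N*=np.sign(N[0])
    print('normal',N,'yaw',np.degrees(np.arctan2(N[1],N[0])),'lean',np.degrees(np.arcsin(N[2])),'rms',((q-c)@N).std())
    # outline pixels onto the plane
    C,R,t=cam(n); v,u=np.nonzero(m); D=np.c_[(u-C['cx'])/C['fx'],(v-C['cy'])/C['fy'],np.ones(len(u))]@R
    O=-R.T@t; X=O+D*(((c-O)@N)/(D@N))[:,None]
    Y=np.cross([0,0,1],N);Y/=np.linalg.norm(Y);U=np.cross(N,Y)
    a,b=(X-c)@Y,(X-c)@U; lo,hi=np.percentile(a,[.5,99.5]);bl,bh=np.percentile(b,[.3,99.7])
    print('width',hi-lo,'height seen',bh-bl,'mid of top edge(back face)',c+Y*(lo+hi)/2+U*bh)
    return N
E
python3 - <<'E'
from tab import *
meas('side',np.load('pics/side3.npz'),(440,160,95,95))
print('predicted back top mid', np.array([.5745,-.2552,.2104])+ .0405*np.array([-.342*.995,-.342*.097,.94])-.007*np.array([.94*.995,.94*.097,.342]))
E
```

```text
normal [0.9345 0.0935 0.3435] yaw 5.716523359951201 lean 20.09085233787973 rms 0.0005804088822233816
width 0.12747993040626993 height seen 0.2150788532768808 mid of top edge(back face) [ 0.5466 -0.2591  0.2662]
predicted back top mid [ 0.5542 -0.2572  0.2461]
```

```bash
python3 -m inch '[[[0,0,0],[-0.6,0,-0.8],-1],[[0,0,0],[-0.6,-0.1,-0.8],-1],[[0,0,0],[-0.5,-0.1,-0.8],-1],[[0,0,0],[-0.5,0,-0.6],-1],[[0,0,0],[0,0,0],-1],[[0,0,0],[0,0,0],-1]]'
python3 err.py .5467 -.2577 .1653 5.6 -20
```

```text
clock: 7.7
tcp_pos: [0.5492, -0.2572, 0.1778]
eef_rot: [[-0.935, -0.098, 0.341], [-0.093, 0.995, 0.033], [-0.342, -0.0, -0.94]]
ft_force: [1.0, -0.3, -3.9]
opening: 0.0136
t 7.7 tcp [ 0.5492 -0.2572  0.1778] rot [ 0.0004  0.0004 -0.0008] cm [-0.2522 -0.0525 -1.2482] F [ 1.0006 -0.3251 -3.8805] 0.013560215872466133 j [-10.3112   7.9131 -23.5612  -8.4711 -39.5203  21.6012]
```

```bash
python3 -m inch '[[[0,0,0],[-0.2,0,-0.6],-1],[[0,0,0],[0,0,-0.6],-1],[[0,0,0],[0,0,-0.3],-1],[[0,0,0],[0,0,0],-1],[[0,0,0],[0,0,0],-1]]'
python3 err.py .5462 -.2577 .1553 5.6 -20
python3 - <<'E'
from tab import *
im,d=snap('side','side4');meas('side',np.load('pics/side4.npz'),(420,170,105,110))
cv2.imwrite('pics/c5.png',cv2.resize(im[150:330,380:580],(660,594),interpolation=2)[:,:,::-1])
E
```

```text
clock: 8.2
tcp_pos: [0.5479, -0.2573, 0.1618]
eef_rot: [[-0.935, -0.099, 0.341], [-0.093, 0.995, 0.033], [-0.343, -0.001, -0.939]]
ft_force: [0.0, -0.2, -4.2]
opening: 0.0131
t 8.2 tcp [ 0.5479 -0.2573  0.1618] rot [ 0.0008  0.0012 -0.0011] cm [-0.1682 -0.0396 -0.6549] F [ 0.0396 -0.1801 -4.2419] 0.013148513989908345 j [-10.3746   8.8002 -24.736   -8.8874 -37.4435  22.2044]
normal [0.9339 0.0931 0.3452] yaw 5.694556591087581 lean 20.193727615379522 rms 0.0005273903437713834
width 0.1261579979407889 height seen 0.12938518670001642 mid of top edge(back face) [ 0.5193 -0.2602  0.219 ]
```

View pics/c5.png

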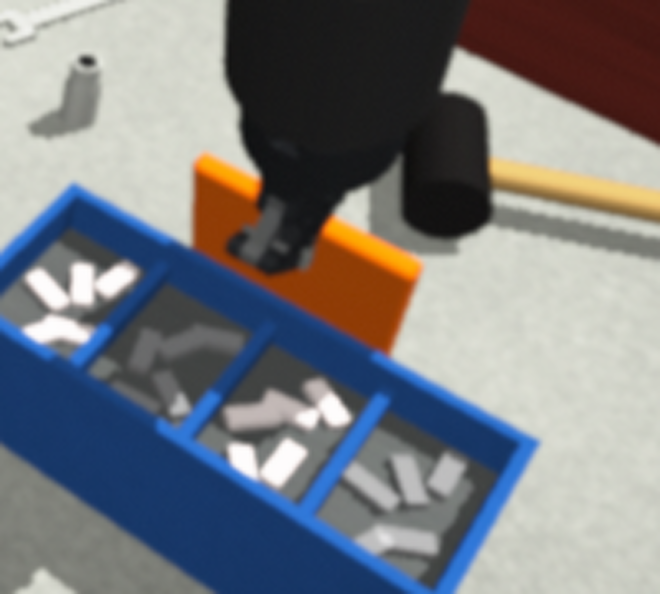

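The view shows the tablet between the jaws behind the tray's front edge, hovering and centred. I'll lower it gently until contact.

```bash
python3 -m inch '[[[0,0,0],[-0.1,0,-0.2],-1],[[0,0,0],[0,0,-0.2],-1],[[0,0,0],[0,0,0],-1],[[0,0,0],[0,0,0],-1]]'
python3 err.py .5462 -.2577 .1553 5.6 -20
python3 -m inch '[[[0,0,0],[0,0,-0.15],-1],[[0,0,0],[0,0,0],-1]]'
python3 err.py .5462 -.2577 .1553 5.6 -20
```

```text
clock: 8.65
tcp_pos: [0.5472, -0.2573, 0.1581]
eef_rot: [[-0.934, -0.099, 0.342], [-0.093, 0.995, 0.033], [-0.344, -0.001, -0.939]]
ft_force: [0.5, -0.8, -4.5]
opening: 0.0134
t 8.65 tcp [ 0.5472 -0.2573  0.1581] rot [ 0.001   0.0021 -0.0013] cm [-0.0977 -0.0394 -0.2753] F [ 0.495  -0.7954 -4.4935] 0.013398682572087331 j [-10.3995   8.9749 -25.0695  -9.017  -36.8928  22.3928]
clock: 8.85
tcp_pos: [0.5472, -0.2573, 0.1566]
eef_rot: [[-0.934, -0.099, 0.343], [-0.093, 0.995, 0.033], [-0.344, -0.001, -0.939]]
ft_force: [0.7, 0.3, -4.9]
opening: 0.0132
t 8.85 tcp [ 0.5472 -0.2573  0.1566] rot [ 0.0011  0.0023 -0.0013] cm [-0.1032 -0.0368 -0.128 ] F [ 0.7292  0.2597 -4.9192] 0.013183891614964879 j [-10.4036   9.0731 -25.1621  -9.0605 -36.6911  22.4528]
```

```bash
for i in 1; do python3 -m inch '[[[0,0,0],[-0.05,0,-0.12],-1],[[0,0,0],[0,0,0],-1]]'; python3 -m inch '[[[0,0,0],[-0.05,0,-0.1],-1],[[0,0,0],[0,0,0],-1]]'; done
python3 err.py .5462 -.2577 .1553 5.6 -20
```

```text
clock: 9.05
tcp_pos: [0.5469, -0.2574, 0.1554]
eef_rot: [[-0.934, -0.099, 0.343], [-0.093, 0.995, 0.033], [-0.344, -0.001, -0.939]]
ft_force: [-0.0, 0.2, -3.7]
opening: 0.0133
clock: 9.25
tcp_pos: [0.5469, -0.2577, 0.1552]
eef_rot: [[-0.934, -0.099, 0.344], [-0.094, 0.995, 0.032], [-0.346, -0.002, -0.938]]
ft_force: [-0.2, -0.2, -3.1]
opening: 0.0134
t 9.25 tcp [ 0.5469 -0.2577  0.1552] rot [ 0.0019  0.0042 -0.0014] cm [-0.069  -0.0013  0.0085] F [-0.1634 -0.239  -3.1264] 0.01344474433633348 j [-10.4409   9.1069 -25.3462  -9.1151 -36.3671  22.576 ]
```

Contact is starting (Fz from −4.5 to −3.1 N). I'm settling the foot and pivoting slightly about it until the back meets the edge.

```bash
python3 -m inch '[[[0,0,0],[0,0,-0.1],-1],[[0,0,0],[0,0,0],-1]]';  python3 -m inch '[[[0.001,-0.012,0],[-0.17,0,-0.08],-1],[[0,0,0],[0,0,0],-1],[[0,0,0],[0,0,0],-1]]'
python3 err.py .5437 -.2577 .1553 5.6 -21
```

```text
clock: 9.45
tcp_pos: [0.5472, -0.258, 0.1551]
eef_rot: [[-0.933, -0.099, 0.346], [-0.094, 0.995, 0.031], [-0.347, -0.003, -0.938]]
ft_force: [-0.8, 0.9, -3.1]
opening: 0.0135
clock: 9.75
tcp_pos: [0.5457, -0.2582, 0.1545]
eef_rot: [[-0.928, -0.099, 0.359], [-0.094, 0.995, 0.032], [-0.36, -0.004, -0.933]]
ft_force: [0.4, -0.9, -1.9]
opening: 0.0132
t 9.75 tcp [ 0.5457 -0.2582  0.1545] rot [ 0.0035  0.0022 -0.0013] cm [-0.1978  0.0479  0.0828] F [ 0.3575 -0.8911 -1.8849] 0.013186252048156356 j [-10.7016   8.8072 -25.8747  -9.7739 -35.3414  23.4033]
```

Foot is now about 44 mm out, so it would settle near 22°. I'll lift 3 mm, bring the foot in by rotating about 1° back, and set it down again.

```bash
python3 -m inch '[[[0,0,0],[0,0,0.4],-1],[[0,0,0],[0,0,0],-1],[[-0.0015,0.02,0],[-0.05,0,0],-1],[[0,0,0],[0,0,0],-1],[[0,0,0],[0,0,-0.15],-1],[[0,0,0],[0,0,0],-1]]'
python3 err.py .5452 -.2577 .1553 5.6 -20
```

```text
clock: 10.35
tcp_pos: [0.5442, -0.2576, 0.1557]
eef_rot: [[-0.937, -0.099, 0.335], [-0.094, 0.995, 0.032], [-0.337, -0.002, -0.942]]
ft_force: [-1.5, 0.3, -3.0]
opening: 0.0133
t 10.35 tcp [ 0.5442 -0.2576  0.1557] rot [ 0.0024 -0.0054 -0.0014] cm [ 0.0951 -0.0088 -0.0376] F [-1.4895  0.2696 -2.9731] 0.013276004333471808 j [-10.3726   9.0406 -25.3212  -8.7517 -36.9674  22.2072]
```

```bash
python3 -m inch '[[[0,0,0],[0,0,-0.12],-1],[[0,0,0],[0,0,0],-1],[[0,0,0],[0,0,0],-0.75],[[0,0,0],[0,0,0],-0.65],[[0,0,0],[0,0,0],-0.5],[[0,0,0],[0,0,0],-0.3]]' 20
python3 err.py .5452 -.2577 .1553 5.6 -20
python3 - <<'E'
from tab import *
im,d=snap('side','side5');meas('side',np.load('pics/side5.npz'),(420,170,105,110))
cv2.imwrite('pics/c6.png',cv2.resize(im[150:330,380:580],(660,594),interpolation=2)[:,:,::-1])
E
```

```text
clock: 10.95
tcp_pos: [0.5463, -0.2585, 0.157]
eef_rot: [[-0.935, -0.099, 0.34], [-0.095, 0.995, 0.03], [-0.342, -0.004, -0.94]]
ft_force: [-0.8, -0.3, -0.6]
opening: 0.03
t 10.95 tcp [ 0.5463 -0.2585  0.157 ] rot [ 0.0045  0.     -0.0018] cm [-0.1135  0.0815 -0.1704] F [-0.8153 -0.2564 -0.5936] 0.029992468860393695 j [-10.3905   9.0202 -25.2561  -8.7196 -36.7269  22.2619]
normal [0.933  0.094  0.3473] yaw 5.753657431904915 lean 20.323287389222944 rms 0.00048508263367242374
width 0.1254554061447783 height seen 0.10767228710231275 mid of top edge(back face) [ 0.5154 -0.2622  0.211 ]
```

View pics/c6.png

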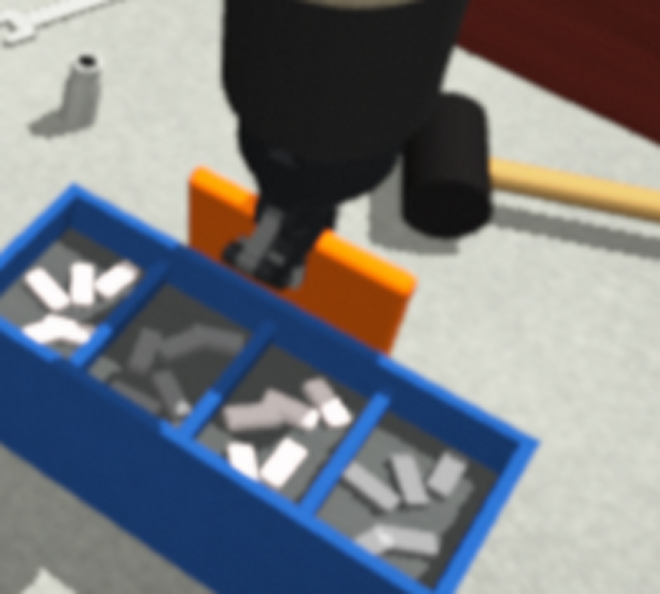

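The fingers are open 30 mm and the tablet rests at 20.3° lean and 5.75° yaw. I'll open a little more and retract along the tool axis.

```bash
python3 -m inch '[[[0,0,0],[0,0,0],0],[[0,0,0],[0,0,0],0],[[0,0,0],[-0.34,-0.03,0.94],0],[[0,0,0],[-0.5,-0.05,1.4],0],[[0,0,0],[-0.7,-0.06,1.9],0],[[0,0,0],[-0.7,-0.06,1.9],0],[[0,0,0],[-0.7,-0.06,1.9],0],[[0,0,0],[-0.7,0,2],0],[[0,0,0],[-0.5,0,2.5],0],[[0,0,0],[0,0,3],0],[[0,0,0],[0,0,3],0],[[0,0,0],[0,0,0],0]]'
python3 -m inch '[[[0,0,0],[-1,2,1],0],[[0,0,0],[-1,4,1],0],[[0,0,0],[-1,4.5,1],0],[[0,0,0],[-1,4.5,0],0],[[0,0,0],[-1,4.5,0],0],[[0,0,0],[-1,4.5,0],0],[[0,0,0],[-1,4.5,0],0],[[0,0,0],[0,4,0],0],[[0,0,0],[0,2,0],0],[[0,0,0],[0,0,0],0],[[0,0,0],[0,0,0],0]]'
python3 - <<'E'
from tab import *
im,d=snap('side','side6');meas('side',np.load('pics/side6.npz'),(420,170,105,110))
im,d=snap('top','top6')
Z=np.load('pics/top6.npz'); c,r,q=topface('top',Z,.175,.21,(405,120,110,70),.191);print(c,r,q.mean(0))
E
```

```text
clock: 12.2
tcp_pos: [0.4999, -0.2618, 0.357]
eef_rot: [[-0.934, -0.099, 0.344], [-0.096, 0.995, 0.027], [-0.345, -0.008, -0.939]]
ft_force: [-0.9, 0.9, -0.4]
opening: 0.0424
clock: 13.3
tcp_pos: [0.4223, 0.0862, 0.393]
eef_rot: [[-0.93, -0.094, 0.356], [-0.088, 0.996, 0.033], [-0.357, -0.001, -0.934]]
ft_force: [-0.3, -1.0, -0.4]
opening: 0.0432
normal [0.9321 0.0938 0.3499] yaw 5.747112770879674 lean 20.4825599821917 rms 0.0005077740198552886
width 0.12520974512575903 height seen 0.10789536271061284 mid of top edge(back face) [ 0.5152 -0.2621  0.2109]
488 ((530.4636840820312, -246.75662231445312), (16.267974853515625, 117.26383972167969), 5.583620071411133) [ 0.5305 -0.2468]
```

View pics/side6.png

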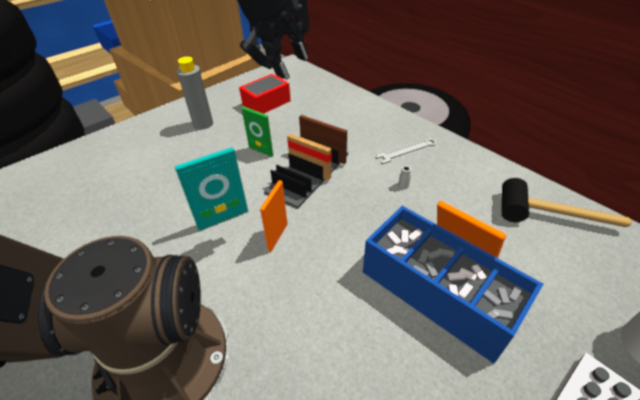

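View pics/top6.png

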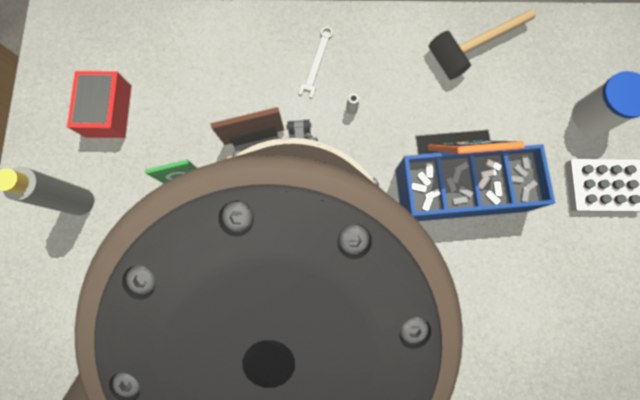

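The side view shows the tablet leaning on the tray at (470,228), with the rack items standing. The top view shows its top edge at (429–523,147), and my box clipped it, so I'm remeasuring.

```bash
python3 - <<'E'
from tab import *
Z=np.load('pics/top6.npz'); c,r,q=topface('top',Z,.175,.21,(415,130,130,30),.191);print(c,r)
p=np.array(r[0])/1000-[.5527,-.2575]; n=np.array([.9953,.097]); print('along n',p@n,'along edge',p@[-.097,.9953])
print(np.array([-.342*.2+.039+.007*.94]))
s=bot.read_state();print(s['clock'],s['ft_force'],abs(s['qvel']).max())
E
```

```text
557 ((531.2828369140625, -255.1360321044922), (16.267974853515625, 134.1025390625), 5.583620071411133)
along n -0.021087197533569278 along edge 0.004430322065734847
[-0.0228]
13.4 [ 0.3081 -0.2621 -0.7276] 1.039054365699579
```

```bash
python3 -c "
from rig import bot
print(bot.hand_in())"
```

```text
the job is handed in; nothing more can be done
None
```

The orange tablet is out of the rack and leaning against the front of the blue tray, screen facing out, and I handed the job in at 13.4 s. I pinched it at the top edge and lifted it straight out. I set it on the mat under light contact force, let go and drew the gripper clear.

**Last checks:**
- **Lean:** about 20.5°.
- **Square to the tray:** the tablet's yaw is about 5.7° against about 5.6° for the tray.
- **Foot:** it works out to about 39 mm from the tray front, against 40 mm for the middle of the mat. I calculated this from the arm's position, since no view showed the foot directly.
- **Hold:** the pose barely changed between releasing and retracting. The arm was clear of everything and the wrist force was near zero.
- **Rack:** the carton and clipboard were both standing.

**Disagreements and limits:**
- **Sideways centring:** the top view put the tablet about 4 mm to one side of the tray's middle. The side view put it about 1 mm to the other.
- **Screen direction:** I never saw the screen itself. I took it to face out because the face toward the robot is plain orange.
- **First set-down:** the foot first touched down about 4 mm too far out, so I lifted it a few millimetres and set it down again.

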